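# Restart the bench air supply from its push-button box

### The arm

A 7-joint arm with a two-finger parallel gripper is mounted at the origin on a cart in front of the work surface, level with it; the furniture and walls round the work are solid. World frame = base frame: x ahead of the robot, y to its left, z up, the work surface at z = 0. Lengths are in mm, angles in rad, forces in N, time in s.
With the tool pointing down it reaches from about 400 to 875 mm from the base axis. Payload 4.4 kg.
Tool frame: the origin (TCP) lies midway between the tips of the shut fingers; the grasp point (between the pads) lies 19 mm behind it; x points along the fingers, y is the direction in which the jaws open and shut, and the axes are right-handed (so a half turn about x gives the same grasp; the last joint's range is limited). The gripper opens to 85 mm and grips with 20 to 120 N. Pads are 22 mm wide; open, the fingers measure 114 mm over their backs; the gripper's body (76 mm by 85 mm) begins 54 mm behind the grasp point. The pads swing forward as they close: fully open they stand 13 mm farther back than shut.
Start: joints at [-1.316, 0.628, 0.038, 1.517, -0.027, 0.996, -0.02], TCP at [204.938, 616.862, 231.313] pointing down, gripper open.
Joint ranges: [-3.06, 3.06], [-0.37, 2.12], [-1.25, 1.32], [0.18, 2.47], [-1.1, 4.24], [0.23, 1.98], [-2.94, 2.94]. Speed limits (rad/s): [2.57, 2.57, 3.14, 3.14, 3.14, 3.14, 3.14].

### API

Orientations are given as [roll, pitch, yaw] about the fixed x, y, z axes, in that order (R = Rz(yaw) Ry(pitch) Rx(roll)).
In Python, from cell import ctrl gives the robot as it stands.
- The arm moves only by the tool arm_command, never from a script. Its argument "series" is a list of rows, each a list of 7 numbers: the opening, from 0 (shut) to 1 (fully open), then the shift along the world's x, y, z in cm, then the turn, a rotation vector about the world's x, y, z in degrees. In form: [[claw, x, y, z, rx, ry, rz], ...]. A call has 1 to 20 rows; each row shifts and turns the commanded pose from where the row before left it; what a row does not reach is not made up. A row lasts 1/12 s, in which the tool goes at most 41.7 mm and 7.16 degrees, less where a joint would pass 70% of its speed; a pose out of reach is approached as far as the arm can. A call with a gripper value outside its range is refused whole. The fingers move at their own pace and stop on an object; the grip force is fixed at half the most. Time passes only in rows, so rows that do not move let the fingers close. It gives the time, the measured TCP pose, the force and the opening at its end, in the units of the state.
- ctrl.read_state(): the state, without advancing time (a new reading comes with each control period).
- ctrl.get_image(name): name is "scene" or "side" or "wrist"; returns the picture (420x560x3 uint8, blue, green, red); there is no depth.
- ctrl.calibration(name): a dict with "fovy" (degrees; the focal length in pixels is half the picture's height over the tangent of half this angle, whatever the lens; pixels are square), "cx", "cy" (the principal point, pixels), "k1" (the pictures are not rectified: a ray, as slopes to the right and down, at radius r is drawn at 1 + k1 r^2 times it, then the intrinsics apply), "cam_to_world" (4x4, takes a point from camera to world coordinates); the wrist camera has in their place "T_tool_cam" (4x4, takes a point from camera to tool coordinates, whose origin is the TCP and whose axes are the tool frame's). Camera axes: x right, y up, looking along -z (the intrinsics and any distortion apply to the point x, -y, -z); pixel columns grow to the right and rows downward; lengths in mm; the calibration is good to about 2 mm. A picture is of the moment at which its call begins: read the wrist's pose just before it. calibration takes no time and is no camera call.
- ctrl.finish_job(): hands the job in, once; it reports no verdict.
Trained networks look in the newest picture that a camera, given by its name, has taken for a name from the list of things; names that differ only in an ending like _2 or _b are one class to them, and where a whole thing is asked for, a point or a joint stands for the part that bears it (a point fixed in the world has none). Each returns a list of dicts, best first, with "conf" (0 to 1); they miss things now and then, are a little off and sometimes report something else, mostly with a low value. They report only what shows in the picture. A call takes as long as a camera call.
- ctrl.spot_in(label, camera): "centre" ([x, y, z] in mm, in world coordinates, good to about 4 mm: the middle of the surface that is visible of it).
The state is a dict: "clock": time; "qpos": joint angles; "qd": joint speeds; "tau": joint torques, N m; "eef_pos": TCP position; "tool_rot": TCP orientation; "force": force on the tool from outside, world axes, zero at the start; "torque": the same for the moment, N m; "width": finger opening in mm.
Only numpy, scipy, OpenCV 4.12 (cv2) and the standard library are available. Lean on these libraries where they do the work, as an engineer would, in place of code of your own. Each camera call takes 0.05 s, during which the arm holds its last target.

### The job

Restart the bench's air supply from the grey push-button box: press the blue button, then the yellow one, then the green one, each fully in, one at a time, letting each come back up before you press the next. Keep off the red stop button, and leave all the buttons up at the end.

Things in the scene. Friction and masses are not known exactly. Their poses are not given: they have to be found in the camera images.
- blue_top (a point): centre of the flat top of the blue push button: a 32 mm round cap in a black 48 mm bezel. Top 80 mm above the table, 12 mm above the bezel; moves with the cap: 8 mm straight down on a spring (2 N to start, 6 N fully in, then a hard stop). One of four in a 65 mm square on a fixed grey box (150 x 150 x 56 mm, turned up to 20 deg); colours change corners. Press first.
- yellow_top (a point): centre of the flat top of the yellow push button: a 32 mm round cap in a black 48 mm bezel. Top 80 mm above the table, 12 mm above the bezel; moves with the cap: 8 mm straight down on a spring (2 N to start, 6 N fully in, then a hard stop). One of four in a 65 mm square on a fixed grey box (150 x 150 x 56 mm, turned up to 20 deg); colours change corners. Press second.
- green_top (a point): centre of the flat top of the green push button: a 32 mm round cap in a black 48 mm bezel. Top 80 mm above the table, 12 mm above the bezel; moves with the cap: 8 mm straight down on a spring (2 N to start, 6 N fully in, then a hard stop). One of four in a 65 mm square on a fixed grey box (150 x 150 x 56 mm, turned up to 20 deg); colours change corners. Press third.
- red_top (a point): centre of the flat top of the red push button: a 32 mm round cap in a black 48 mm bezel. Top 80 mm above the table, 12 mm above the bezel; moves with the cap: 8 mm straight down on a spring (2 N to start, 6 N fully in, then a hard stop). One of four in a 65 mm square on a fixed grey box (150 x 150 x 56 mm, turned up to 20 deg); colours change corners. Stop: do not press.

How it is judged (in metres and radians):
On the way, in this order (a step that is already met when the one before it is completed fails the run):
1. the blue button is pressed in by more than 5 mm of its 8 mm while the other three are up (within 2 mm) (distance of blue_top from where it was at the start of the episode above 0.005 m and distance of each of yellow_top, green_top, red_top from where it was at the start of the episode below 0.002 m), for 0.06 s.
2. the yellow button is pressed in by more than 5 mm of its 8 mm while the other three are up (within 2 mm) (distance of yellow_top from where it was at the start of the episode above 0.005 m and distance of each of blue_top, green_top, red_top from where it was at the start of the episode below 0.002 m), for 0.06 s.
3. the green button is pressed in by more than 5 mm of its 8 mm while the other three are up (within 2 mm) (distance of green_top from where it was at the start of the episode above 0.005 m and distance of each of blue_top, yellow_top, red_top from where it was at the start of the episode below 0.002 m), for 0.06 s.
At the end, for the whole second after the job is handed in: All four buttons are back up, each within 2 mm of its rest height, after blue, yellow and green were pressed in that order (distance of each of blue_top, yellow_top, green_top, red_top from where it was at the start of the episode below 0.002 m); the robot touches nothing.
It fails at once if the red stop button is pressed by more than 3 mm (distance of red_top from where it was at the start of the episode above 0.003 m).
It fails at once if two buttons are pressed in by more than 3 mm at once (distance of each of blue_top, yellow_top from where it was at the start of the episode above 0.003 m or distance of each of blue_top, green_top from where it was at the start of the episode above 0.003 m or distance of each of yellow_top, green_top from where it was at the start of the episode above 0.003 m).
It also fails if it takes over 38 s, if anything falls off the work surface, if the arm or the gripper's body presses on something with over 40 N, if the wrist force passes 120 N, or if a joint passes its speed limit or range.

## Working session

There is one attempt and no reset: what is moved stays moved. The work goes in short steps, Python scripts to look and compute and a tool call to move; the robot and the scene stay as the last step left them, time stands still between calls to the robot, and variables do not carry over. Pictures are saved under pics/ and viewed, and the job is handed in when it is done.

Besides the shell and the picture viewer there is one more tool, called after "Call:" as name(argument=value, ...) on one line, values as JSON. arm_command: Moves the arm, as the interface text tells. Its arguments: {"type":"object","properties":{"series":{"type":"array"}},"required":["series"]}

```bash
mkdir -p pics
python3 - <<'E'
from cell import ctrl
import cv2
for c in ["scene","side"]:
    cv2.imwrite(f"pics/{c}1.png",ctrl.get_image(c))
    for l in ["blue_top","yellow_top","green_top","red_top"]:
        print(c,l,[(round(d["conf"],2),[round(float(v)) for v in d["centre"]]) for d in ctrl.spot_in(l,c)][:3])
s=ctrl.read_state();print(s)
E
```

```text
scene blue_top [(0.61, [500, 122, 83])]
scene yellow_top [(0.64, [518, 189, 82])]
scene green_top [(0.74, [456, 201, 79])]
scene red_top [(0.6, [440, 143, 75])]
side blue_top [(0.78, [505, 131, 82])]
side yellow_top [(0.55, [528, 199, 76])]
side green_top [(0.73, [459, 216, 77])]
side red_top [(0.48, [445, 157, 80])]
{'clock': 0.5, 'qpos': array([-1.31577688,  0.62840623,  0.03848271,  1.51743231, -0.02701618,
        0.99631411, -0.02000481]), 'qd': array([ 1.08675921e-03, -9.04739610e-04, -1.46425375e-05,  1.16882133e-03,
       -1.69234859e-03, -2.04909763e-04,  8.86717954e-04]), 'tau': array([-1.21373549e-03, -5.62806416e+01,  1.22407380e+00, -1.93608034e+01,
        1.08107884e-02,  2.65392446e-03, -1.17568419e-06]), 'eef_pos': array([204.93162761, 616.83849577, 231.29869797]), 'tool_rot': array([-2.50343592,  1.57072355, -2.82428072]), 'force': array([ 0.36225786, -0.76484815, -0.4113206 ]), 'torque': array([-0.01437212, -0.05738381, -0.02455863]), 'width': 85.39543775527125}
```

View pics/scene1.png

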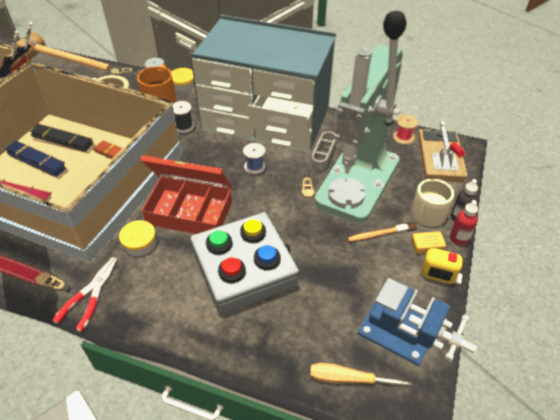

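View pics/side1.png

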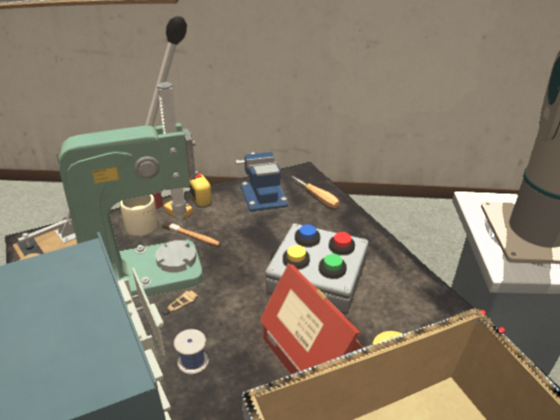

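```bash
cat > h.py <<'E'
import numpy as np,cv2
from scipy.spatial.transform import Rotation as R
from cell import ctrl
def ray(cal,u,v,T,h=420):
    f=h/2/np.tan(np.radians(cal["fovy"])/2)
    d=np.array([(u-cal["cx"])/f,(v-cal["cy"])/f]); s=d.copy()
    for _ in range(30): s=d/(1+cal["k1"]*(s@s))
    return T[:3,3],T[:3,:3]@np.array([s[0],-s[1],-1])
def atz(o,d,z): return o+d*(z-o[2])/d[2]
def project(cal,T,p,h=420):
    f=h/2/np.tan(np.radians(cal["fovy"])/2)
    q=np.linalg.inv(T)@np.r_[p,1]; s=np.array([q[0],-q[1]])/-q[2]
    return s*(1+cal["k1"]*(s@s))*f+[cal["cx"],cal["cy"]]
E
python3 - <<'E'
from h import *
for c in ["scene","side"]:
    k=ctrl.calibration(c);print(c,k["fovy"],k["k1"],np.round(k["cam_to_world"],3).tolist())
    T=np.array(k["cam_to_world"])
    for l in dict(b=[500,122,80],y=[520,190,80],g=[457,205,80],r=[442,148,80]).items(): print(l[0],project(k,T,l[1]).round())
E
```

```text
scene 44.72493439125332 0.028489657209067532 [[0.764, 0.483, -0.429, 173.391], [-0.646, 0.567, -0.512, -289.805], [-0.004, 0.668, 0.744, 772.402], [0.0, 0.0, 0.0, 1.0]]
b [267. 254.]
y [251. 225.]
g [217. 238.]
r [230. 263.]
side 47.23501184620642 -0.1391663617025481 [[-0.998, 0.044, -0.04, 519.653], [-0.058, -0.557, 0.829, 824.838], [0.014, 0.829, 0.558, 601.905], [0.0, 0.0, 0.0, 1.0]]
b [310. 228.]
y [298. 251.]
g [335. 258.]
r [343. 238.]
```

Scene: red (232,268), blue (267,256), yellow (254,229), green (218,240). Side: blue (308,234), red (343,243), yellow (297,255), green (333,265). The corners agree in both. Next I fit cap positions by colour.

```bash
cat >> h.py <<'E'
hs={'b':((100,110),(130,255)),'y':((21,130),(35,255)),'g':((45,110),(85,255)),'r':((0,150),(8,255))}
def blobs(img,guess,rad):
    hsv=cv2.cvtColor(img,cv2.COLOR_BGR2HSV);out={}
    for k,(lo,hi) in hs.items():
        m=cv2.inRange(hsv,(lo[0],lo[1],60),(hi[0],255,255))
        if k=='r': m|=cv2.inRange(hsv,(172,150,60),(180,255,255))
        w=np.zeros_like(m);cv2.circle(w,tuple(int(a) for a in guess[k]),rad,255,-1);m&=w
        n,l,st,c=cv2.connectedComponentsWithStats(m)
        i=1+np.argmax(st[1:,4]);out[k]=(c[i],st[i])
    return out
E
python3 - <<'E'
from h import *
G=dict(scene=dict(r=(232,268),b=(267,256),y=(254,229),g=(218,240)),side=dict(b=(308,234),r=(343,243),y=(297,255),g=(333,265)))
for c in G:
    img=cv2.imread(f"pics/{c}1.png");k=ctrl.calibration(c);T=np.array(k["cam_to_world"])
    P={}
    for n,(p,st) in blobs(img,G[c],17).items():
        P[n]=atz(*ray(k,*p,T),77); print(c,n,p.round(1),st,P[n].round(1))
    print([round(np.linalg.norm(P[a]-P[b])) for a,b in ['by','yg','gr','rb']],np.mean(list(P.values()),0).round(1))
E
```

```text
scene b [266.5 253.8] [257 246  20  17 270] [502.  124.6  77. ]
scene y [252.4 227.6] [243 220  20  17 257] [520.1 185.9  77. ]
scene g [218.2 238.7] [209 231  19  17 253] [458.6 204.9  77. ]
scene r [230.9 266.2] [221 258  20  18 287] [440.1 143.1  77. ]
[64, 64, 64, 65] [480.2 164.6  77. ]
side b [307.5 230.3] [299 225  18  12 164] [504.4 126.8  77. ]
side y [295.9 253.7] [287 245  19  17 234] [523.1 194.2  77. ]
side g [333.  260.4] [324 254  19  13 184] [460.4 207.3  77. ]
side r [342.2 239.1] [334 232  18  15 220] [442.2 148.1  77. ]
[70, 64, 62, 66] [482.5 169.1  77. ]
```

Call:
arm_command(series=[[0,0.7,-1.2,0.4,0,0,0],[0,1.5,-2.5,0.4,0,0,0],[0,1.5,-2.5,0.4,0,0,0],[0,1.5,-2.5,0.4,0,0,0],[0,1.5,-2.5,0.4,0,0,0],[0,1.5,-2.5,0,0,0,0],[0,1.5,-2.5,0,0,0,0],[0,1.5,-2.5,0,0,0,0],[0,1.5,-2.5,0,0,0,0],[0,1.5,-2.5,0,0,0,0],[0,1.5,-2.5,0,0,0,0],[0,1.5,-2.5,0,0,0,0],[0,1.5,-2.5,0,0,0,0],[0,1.5,-2.5,0,0,0,0],[0,1.5,-2.5,0,0,0,0],[0,1.5,-2.5,0,0,0,0],[0,1.5,-2.5,0,0,0,0],[0,1.5,-2.5,0,0,0,0],[0,0.7,-1.2,0,0,0,0],[0,0,0,0,0,0,0]])

```text
clock: 2.17
eef_pos: [475.6, 162.7, 251.8]
tool_rot: [-0.578, 1.568, -0.907]
force: [-0.3, 0.3, 0.5]
width: -0.3
```

Run:
```python
from h import *
s=ctrl.read_state();img=ctrl.get_image("wrist");cv2.imwrite("pics/w1.png",img)
k=ctrl.calibration("wrist");print(s["eef_pos"],s["tool_rot"],k)
T=np.eye(4);T[:3,:3]=R.from_euler('xyz',s["tool_rot"]).as_matrix();T[:3,3]=s["eef_pos"];T=T@np.array(k["T_tool_cam"])
print(T.round(2))
E0=dict(b=[503,126,79],y=[521,188,79],g=[459,206,79],r=[441,145,79])
G={n:project(k,T,p) for n,p in E0.items()};print(G)
P={}
for n,(p,st) in blobs(img,G,50).items():
    P[n]=atz(*ray(k,*p,T),79);print(n,p.round(1),st,P[n].round(1))
print([round(np.linalg.norm(P[a]-P[b]),1) for a,b in ['by','yg','gr','rb']],np.mean(list(P.values()),0).round(1))
```

```text
[475.63622146 162.65475489 251.8303343 ] [-0.57848488  1.56811909 -0.90666853] {'fovy': 60.348327544821714, 'cx': 277.92208595600624, 'cy': 210.22666080599564, 'k1': -0.08353519213093415, 'T_tool_cam': array([[ 2.90602635e-04,  3.13476009e-01, -9.49596076e-01,
        -1.43115729e+02],
       [ 9.99999906e-01,  2.13013879e-04,  3.76346699e-04,
        -1.18078197e+00],
       [ 3.20252805e-04, -9.49596097e-01, -3.13475918e-01,
        -8.13353187e+01],
       [ 0.00000000e+00,  0.00000000e+00,  0.00000000e+00,
         1.00000000e+00]])}
[[ 3.2000e-01 -9.0000e-01 -3.0000e-01  3.9803e+02]
 [ 9.5000e-01  3.1000e-01  1.0000e-01  1.8805e+02]
 [-0.0000e+00 -3.2000e-01  9.5000e-01  3.9476e+02]
 [ 0.0000e+00  0.0000e+00  0.0000e+00  1.0000e+00]]
{'b': array([251.90345147, 224.79052826]), 'y': array([321.01738406, 221.84523446]), 'g': array([320.32191818, 152.83865266]), 'r': array([247.98170327, 155.77447753])}
b [252.  223.4] [236 208  33  32 839] [501.7 126.5  79. ]
y [319.6 217.7] [305 203  34  35 325] [516.7 187.9  79. ]
g [322.  152.6] [304 134  36  36 915] [459.2 207.4  79. ]
r [247.8 154.6] [231 137  35  36 981] [440.  145.2  79. ]
[np.float64(63.2), np.float64(60.7), np.float64(65.1), np.float64(64.5)] [479.4 166.8  79. ]
```

View pics/w1.png

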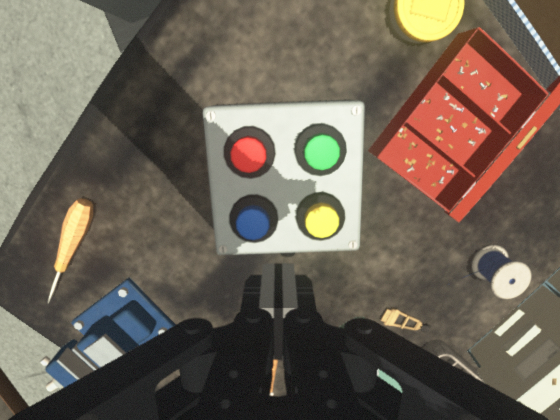

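The wrist view has blue at (252,222), yellow (322,220), green (322,152) and red (248,154), all within about 2 mm of the fixed cameras. Next I move above blue.

Call:
arm_command(series=[[0,0.65,-0.9,-1,0,0,0],[0,0.65,-0.9,-2,0,0,0],[0,0.65,-0.9,-2,0,0,0],[0,0.65,-0.9,-2,0,0,0],[0,0,0,-2,0,0,0],[0,0,0,-2,0,0,0],[0,0,0,-2,0,0,0],[0,0,0,-1.2,0,0,0],[0,0,0,-0.8,0,0,0],[0,0,0,0,0,0,0],[0,0,0,0,0,0,0],[0,0,0,0,0,0,0]])

```text
clock: 3.22
eef_pos: [500.4, 132.2, 101.9]
tool_rot: [0.687, 1.569, 0.367]
force: [0.3, 0.4, -0.9]
width: 0.1
```

Call:
arm_command(series=[[0,0.2,-0.6,0,0,0,0],[0,0,0,-0.7,0,0,0],[0,0,0,-0.7,0,0,0],[0,0,0,-0.5,0,0,0],[0,0,0,-0.3,0,0,0],[0,0,0,-0.3,0,0,0],[0,0,0,-0.3,0,0,0],[0,0,0,-0.2,0,0,0],[0,0,0,0,0,0,0],[0,0,0,0,0,0,0],[0,0,0,0,0,0,0]])

```text
clock: 4.13
eef_pos: [501.6, 125.7, 72.0]
tool_rot: [-2.687, 1.57, -3.008]
force: [-3.1, -1.1, 9.7]
width: -0.1
```

Call:
arm_command(series=[[0,0,0,0.7,0,0,0],[0,0,0,1.0,0,0,0],[0,0,0,1.3,0,0,0],[0,0.4,1.2,0,0,0,0],[0,0.5,1.5,0,0,0,0],[0,0.5,1.5,0,0,0,0],[0,0.4,1.2,0,0,0,0],[0,0,0.8,0,0,0,0],[0,0,0,0,0,0,0],[0,0,0,0,0,0,0],[0,0,0,0,0,0,0]])

```text
clock: 5.05
eef_pos: [519.4, 186.9, 101.0]
tool_rot: [-1.981, 1.569, -2.303]
force: [-0.3, 0.3, 0.7]
width: -0.3
```

Run:
```python
from h import *
cv2.imwrite("pics/s2.png",cv2.resize(ctrl.get_image("scene")[190:310,170:330],None,fx=4,fy=4))
```

```text
(no output)
```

View pics/s2.png

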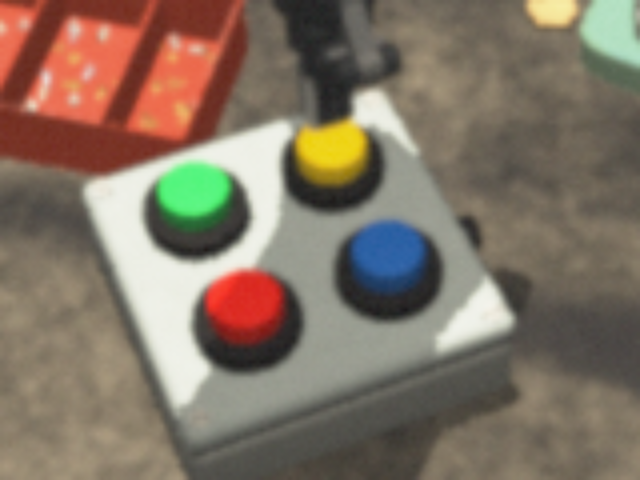

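Blue is back up, and the fingers are above yellow (crop pixel 333,150). Pressing yellow.

Call:
arm_command(series=[[0,0,0,-0.7,0,0,0],[0,0,0,-0.7,0,0,0],[0,0,0,-0.5,0,0,0],[0,0,0,-0.3,0,0,0],[0,0,0,-0.3,0,0,0],[0,0,0,-0.3,0,0,0],[0,0,0,-0.2,0,0,0],[0,0,0,0,0,0,0],[0,0,0,0,0,0,0],[0,0,0,0,0,0,0]])

```text
clock: 5.93
eef_pos: [519.4, 187.2, 72.0]
tool_rot: [-2.223, 1.57, -2.544]
force: [-3.2, -1.5, 10.9]
width: 0.1
```

Yellow is on its stop (10.9 N). Lifting, then moving above green (dx -60, dy +20).

Call:
arm_command(series=[[0,0,0,0.7,0,0,0],[0,0,0,1.0,0,0,0],[0,0,0,1.3,0,0,0],[0,-1.2,0.4,0,0,0,0],[0,-1.5,0.5,0,0,0,0],[0,-1.5,0.5,0,0,0,0],[0,-1.2,0.4,0,0,0,0],[0,-0.6,0.2,0,0,0,0],[0,0,0,0,0,0,0],[0,0,0,0,0,0,0],[0,0,0,0,0,0,0]])

```text
clock: 6.85
eef_pos: [461.2, 207.8, 101.5]
tool_rot: [0.522, 1.569, 0.2]
force: [0.1, -0.3, -0.2]
width: -0.1
```

Run:
```python
from h import *
cv2.imwrite("pics/s3.png",cv2.resize(ctrl.get_image("scene")[190:310,170:330],None,fx=4,fy=4))
```

```text
(no output)
```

View pics/s3.png

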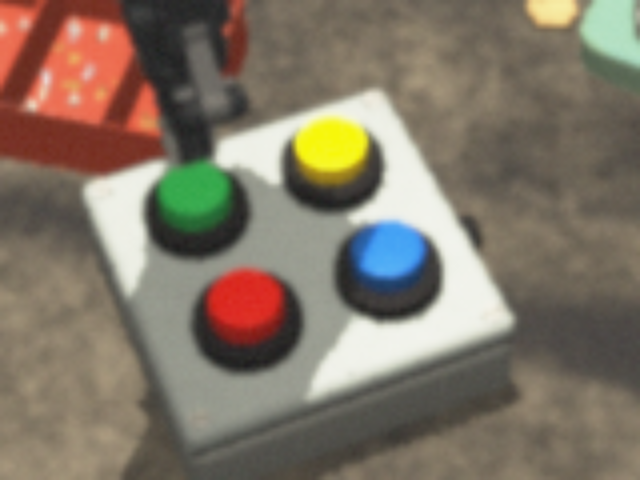

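Yellow (332,148) and blue (388,252) are both up, and the fingers are over green (195,190). Pressing green.

Call:
arm_command(series=[[0,0,0,-0.7,0,0,0],[0,0,0,-0.7,0,0,0],[0,0,0,-0.5,0,0,0],[0,0,0,-0.3,0,0,0],[0,0,0,-0.3,0,0,0],[0,0,0,-0.3,0,0,0],[0,0,0,-0.2,0,0,0],[0,0,0,0,0,0,0],[0,0,0,0,0,0,0],[0,0,0,0,0,0,0]])

```text
clock: 7.73
eef_pos: [459.7, 207.5, 72.0]
tool_rot: [-2.08, 1.571, -2.402]
force: [-2.5, -1.5, 11.1]
width: -0.2
```

Call:
arm_command(series=[[0,0,0,0.7,0,0,0],[0,0,0,1.0,0,0,0],[0,0,0,1.5,0,0,0],[0,0,0,2,0,0,0],[0,0,0,2,0,0,0],[0,0,0,2,0,0,0],[0,0,0,2,0,0,0],[0,0,0,1,0,0,0],[0,0,0,0,0,0,0],[0,0,0,0,0,0,0],[0,0,0,0,0,0,0],[0,0,0,0,0,0,0]])

```text
clock: 8.73
eef_pos: [459.2, 207.6, 192.4]
tool_rot: [-2.38, 1.569, -2.7]
force: [-0.2, -0.6, 0.0]
width: -0.1
```

Run:
```python
from h import *
cv2.imwrite("pics/s4.png",cv2.resize(ctrl.get_image("scene")[190:310,170:330],None,fx=4,fy=4))
```

```text
(no output)
```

View pics/s4.png

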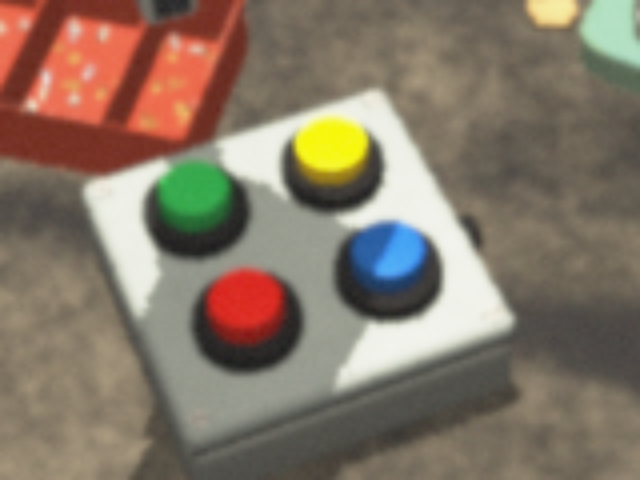

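All four caps are up, and the tool is clear at 192 mm with no force on it.

```bash
python3 -c "
from cell import ctrl
print(ctrl.finish_job())"
```

```text
the job is handed in; nothing more can be done
None
```

I pressed blue, then yellow, then green with the shut fingertips, lifting clear between presses, and handed the job in at about 9 s of the 38 s allowed.

- **Presses:** each one ended at 72.0 mm, which is 8 mm below the cap's rest height. The upward force was 9.7 N on blue, 10.9 N on yellow and 11.1 N on green. All are above the 6 N spring force, so each button was on its hard stop.
- **Return between presses:** the scene picture showed blue back up before I pressed yellow, and both blue and yellow back up before I pressed green.
- **Final check:** the last picture showed all four caps up, and I never put the tool over red. The tool stood at 192 mm with near-zero force. I judged the caps being up by eye in the pictures and did not measure it to the 2 mm limit.
- **Disagreement:** the trained networks' positions differed by up to about 15 mm in y between the two fixed cameras. I used my own colour fits instead. They agreed to about 8 mm at worst for yellow, 5 mm or less for the others and 5 mm for the box centre, and the wrist camera confirmed them.

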